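Draw the wooden spoon out of the half-covered utensil box

ROBOT

A 7-joint arm with a two-finger parallel gripper is mounted at the origin on a cart in front of the work surface, level with it; the furniture and walls round the work are solid. World frame = base frame: x ahead of the robot, y to its left, z up, the work surface at z = 0. Lengths are in m, angles in rad, forces in N, time in s.
With the tool pointing down it reaches from about 0.4 to 0.9 m from the base axis. Payload 5.6 kg.
Tool frame: the origin (TCP) lies midway between the tips of the shut fingers; the grasp point (between the pads) lies 19 mm behind it; z points along the fingers, y is the line along which they close (so a half turn about z gives the same grasp; the last joint's range is limited). The gripper opens to 92 mm and grips with 3 to 60 N. Pads are 20 mm wide; open, the fingers measure 128 mm over their backs; the gripper's body (75 mm by 189 mm) begins 69 mm behind the grasp point.
Start: joints at [-1.393, 0.468, -0.012, 1.603, 0.006, 1.071, -0.056], TCP at [0.142, 0.634, 0.215] pointing down, gripper open.
Joint ranges: [-2.53, 2.53], [-0.31, 2.02], [-1.57, 1.55], [0.28, 2.44], [-1.29, 4.43], [0.15, 1.84], [-2.92, 2.92]. Speed limits (rad/s): [2.57, 2.57, 3.14, 3.14, 3.14, 3.14, 3.14].

INTERFACE

Orientations are given as a 3x3 rotation matrix whose columns are the frame's x, y, z axes.
In Python, from station import env, effector, solver, viewer, workorder, search_frame, tip_of gives the robot as it stands. Calls block until the motion is done:
- env.reach(position, orientation): joint-space move of the TCP to a pose.
- env.movel(position, frame=None, rate=0.15): straight line of the TCP; frame=None keeps the orientation; rate is the mean speed in m/s.
- env.goto_joints(angles): joint-space move.
- effector.release() and effector.grasp(squeeze=None): open the fingers fully, or close them until they stop; squeeze is the grip in N (None keeps the last).
- env.pause(seconds).
- solver.inverse_kinematics(position, orientation): joint angles nearest the present ones, or None.
- env.sense(): the state.
- viewer.read_camera(name): name is "scene" or "top"; returns (picture, depth): 480x640x3 uint8, red, green, blue; 480x640 float32, m along the optical axis (not along the pixel's ray), 0 where there is no reading.
- viewer.camera_info(name): a dict with "intrinsics" (3x3 intrinsics, pixels), "eye" and "rotation" of the camera in the world. Camera axes: x right, y up, looking along -z (the intrinsics and any distortion apply to the point x, -y, -z); pixel columns grow to the right and rows downward; lengths in m; the calibration is good to about 2 mm. A picture is of the moment at which its call begins. camera_info takes no time and is no camera call.
A pose or a line that the arm cannot do raises env.PlanningError and nothing moves.
- workorder.finish_job(): hands the job in; it is judged then, once.
Trained networks look in the newest picture that a camera, given by its name, has taken for a name from the list of things; names that differ only in an ending like _2 or _b are one class to them, and where a whole thing is asked for, a point or a joint stands for the part that bears it (a point fixed in the world has none). Each returns a list of dicts, best first, with "score" (0 to 1); they miss things now and then, are a little off and sometimes report something else, mostly with a low value. They report only what shows in the picture. A call takes as long as a camera call.
- search_frame(camera, name): "at" ([x, y, z] in m, in world coordinates, good to about 4 mm: the middle of the surface that is visible of it).
- tip_of(camera, name): "at" ([x, y, z] in m, in world coordinates, good to about 4 mm: a listed point, or the origin of a listed thing).
The state is a dict: "t": time; "joint_positions": joint angles; "joint_velocities": joint speeds; "tau": joint torques, N m; "ee_pos": TCP position; "tcp_rot": TCP orientation; "wrist_force": force on the tool from outside, world axes, zero at the start; "moment": the same for the moment, N m; "gripper_width": finger opening in m; "grasp_force": force on a finger pad.
Only numpy, scipy, OpenCV 4.12 (cv2) and the standard library are available. Lean on these libraries where they do the work, as an engineer would, in place of code of your own. Each camera call takes 0.05 s, during which the arm holds its last target. There are 200 camera calls.

TASK

Slide the loose cover board of the utensil box fully home, flush against the screwed-down end cover, so that the mouth is as large as it gets. Then draw the wooden spoon out through the mouth by its handle, tilting it because it is longer than the mouth, with the cover left closed up in its place and the things around left alone. Finish while still holding the spoon in the gripper, the whole of it a hand's breadth above the box.

Things in the scene. Friction and masses are not known exactly. Their poses are not given: they have to be found in the camera images.
- utensil_box: long light-wood box, 338 x 146 x 77 mm, fixed. Origin: centre of its underside; x along its length, pointing away from the mouth, y across, z up. Inside x -160..160 mm, floor at z 8 mm. Side walls 9 mm thick, 77 mm high; inside them ledges 8 mm wide, top at z 68 mm, carry the covers; 112 mm clear between the ledges. A screwed-down end cover fills x 80..160 mm, z 68..77 mm
- mouth_wall (a point): middle of the top inner edge of the box's end wall at the mouth (box x = -160 mm, z = 66 mm; this wall is lower than the rest). Under the mouth a cross batten 12 mm wide and 14 mm high stands on the floor at box x = -75 mm and props up the spoon's handle
- cover_seam (a point): middle of the edge of the screwed-down end cover that the loose cover must meet: box x = 80 mm, z = 72.5 mm; axes as the box's
- cover: loose light-wood cover board, 80 (x, along the box) x 125 x 9 mm, 0.1 to 0.2 kg, on the ledges with 1.5 mm play each side. On its middle a raised cleat, 14 (x) x 64 (y) mm, top 26 mm above the board's underside. Origin: centre of its underside; home at box x = 40 mm, the mouth then runs from box x = -160 to 0 mm. It starts 45 to 75 mm short of that
- spoon: wooden spoon, 295 x 46 x 14 mm, 45 g, in the box with the handle in the mouth, sloping up about 4 degrees towards it, the bowl on the floor under the covers. Origin: mid-length, on its underside; x from handle to bowl, z out of its upper side. Handle 11 mm thick, 11 mm wide at its end, 14 mm at 40 mm from the end (spoon x = -107 mm), a good place to grip
- spoon_handle_end (a point): middle of the spoon's handle end
- spoon_bowl_end (a point): middle of the spoon's bowl end
- long_cover: bystander: removed cover board lying on the worktop, 160 x 125 x 9 mm with a cleat, 26 mm high; origin: centre of its underside
- mug: bystander: mug with handle, 86 x 121 x 92 mm, on the worktop behind the box; origin: centre of its underside
- spice_jar: bystander: spice jar, 45 mm across, 105 mm high, right of the box; origin: centre of its underside
- salve_tin: bystander: flat round tin, 90 x 32 mm, at the far right; origin: centre of its underside

How it is judged:
By the outcome, as a careful person would: the job done as asked, in the order asked, and still so for the second after the job is handed in, while the arm keeps its last pose, push and grip.
It also fails if it takes over 51 s, if anything falls off the work surface, if the arm or the gripper's body presses on something with over 40 N, if the wrist force passes 120 N, or if a joint passes its speed limit or range.

## Working session

There is one attempt and no reset: what is moved stays moved. The work goes in short steps, each a Python script; the robot and the scene stay as the last script left them, time stands still between calls to the robot, and variables do not carry over. Pictures are saved under pics/ and viewed, at most 10 in all, crops included, and the job is handed in when it is done.

```bash
ls; mkdir -p pics
cat > m.py <<'E'
import cv2,numpy as np
from station import env, effector, solver, viewer, workorder, search_frame, tip_of
E
python3 - <<'E'
from m import *
for c in ("scene","top"):
    p,d=viewer.read_camera(c); cv2.imwrite(f"pics/{c}0.png",p[:,:,::-1]); np.save(f"{c}_d.npy",d)
    i=viewer.camera_info(c); print(c,i)
    for n in ["utensil_box","mouth_wall","cover_seam","cover","spoon","spoon_handle_end","long_cover","mug","spice_jar","salve_tin"]:
        print(n,[(np.round(r["at"],4).tolist(),round(r["score"],2)) for r in tip_of(c,n)[:2]])
s=env.sense(); print(s["t"],s["ee_pos"],s["gripper_width"])
E
```

```text
pics
scene {'intrinsics': array([[532.42296283,   0.        , 323.63555972],
       [  0.        , 532.42296283, 241.97595126],
       [  0.        ,   0.        ,   1.        ]]), 'eye': array([-0.15261163, -0.70108608,  0.76964845]), 'rotation': array([[ 0.58359347,  0.50005754, -0.63981335],
       [-0.81198968,  0.35007437, -0.46703394],
       [-0.00956158,  0.79207979,  0.61034268]])}
utensil_box [([0.4634, -0.0775, 0.0026], 0.67)]
mouth_wall [([0.426, -0.2338, 0.0714], 0.73)]
cover_seam [([0.4857, -0.0014, 0.0727], 0.76)]
cover [([0.4521, -0.1112, 0.0739], 0.82)]
spoon [([0.4529, -0.0798, 0.0147], 0.58)]
spoon_handle_end []
long_cover [([0.455, -0.4197, 0.0024], 0.8)]
mug [([0.728, 0.1936, -0.0004], 0.9), ([0.4169, -0.2149, 0.0315], 0.5)]
spice_jar [([0.6112, -0.3618, 0.0036], 0.76)]
salve_tin [([0.5666, -0.4959, 0.0019], 0.55)]
top {'intrinsics': array([[598.52862702,   0.        , 323.62700462],
       [  0.        , 598.52862702, 229.49600284],
       [  0.        ,   0.        ,   1.        ]]), 'eye': array([ 0.23754095, -0.07446651,  1.50947281]), 'rotation': array([[-2.60936217e-01,  9.36821117e-01, -2.32977436e-01],
       [-9.65355940e-01, -2.53111191e-01,  6.34242467e-02],
       [ 4.47977494e-04,  2.41455835e-01,  9.70411706e-01]])}
utensil_box [([0.4621, -0.0773, 0.0018], 0.74)]
mouth_wall [([0.4276, -0.2366, 0.0663], 0.98)]
cover_seam [([0.48, -0.0002, 0.0755], 0.74)]
cover [([0.4267, -0.2365, 0.065], 0.74), ([0.4818, -0.0008, 0.0765], 0.53)]
spoon [([0.4596, -0.0752, 0.0147], 0.78)]
spoon_handle_end []
long_cover [([0.4578, -0.4201, 0.0073], 0.62)]
mug [([0.7247, 0.1939, 0.0006], 0.66)]
spice_jar [([0.6105, -0.3585, -0.0025], 0.59)]
salve_tin [([0.566, -0.4925, -0.0011], 0.65)]
1.1 [0.1423836  0.63420931 0.21459293] 0.09212534330605211
```

View pics/scene0.png

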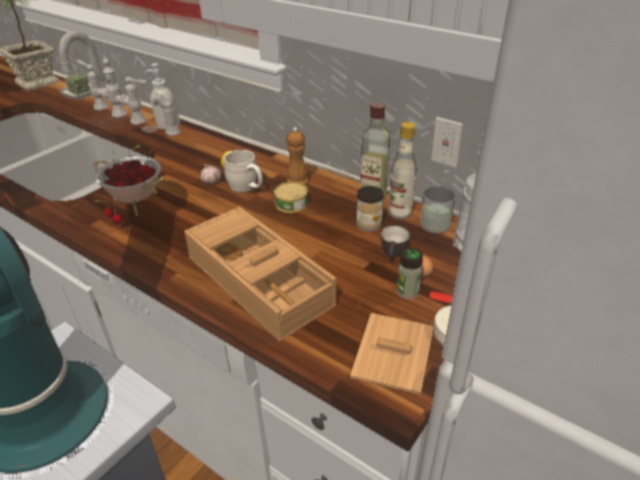

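View pics/top0.png

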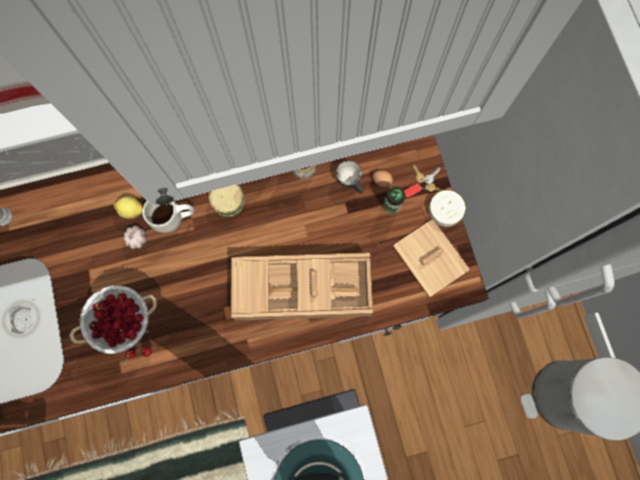

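The scene view shows the box with its mouth to the lower right (about 290,285). The cover cleat is at about (265,257) and the handle lies over the batten near (285,290). In the top view the box spans columns 232–372 and rows 252–318, with the cleat at (313,283) and the spoon handle at (345,290). Next I'll refine these with depth and rectified crops.

```bash
cat >> m.py <<'E'
def cloud(c,d):
    i=viewer.camera_info(c);K=i["intrinsics"];v,u=np.mgrid[:480,:640]
    P=np.stack([(u-K[0,2])/K[0,0]*d,-(v-K[1,2])/K[1,1]*d,-d],-1)
    return P@i["rotation"].T+i["eye"]
def proj(c,X):
    i=viewer.camera_info(c);K=i["intrinsics"];q=(np.asarray(X)-i["eye"])@i["rotation"]
    return np.stack([K[0,0]*q[...,0]/-q[...,2]+K[0,2],K[1,1]*-q[...,1]/-q[...,2]+K[1,2]],-1)
def rect(c,img,T,z,s=2.2):  # rectified picture of the box plane z ; u=box x (-180..180mm), v= -y
    k=np.array([[-.18,-.09],[.18,-.09],[.18,.09],[-.18,.09]])
    W=np.c_[k,np.full(4,z)]@T[:3,:3].T+T[:3,3]
    dst=np.array([[(x+.18)*1000*s,(.09-y)*1000*s] for x,y in k],np.float32)
    return cv2.warpPerspective(img,cv2.getPerspectiveTransform(proj(c,W).astype(np.float32),dst),(int(360*s),int(180*s)),flags=cv2.INTER_CUBIC)
E
python3 - <<'E'
from m import *
T={}
for c in ("scene","top"):
    d=np.load(f"{c}_d.npy");P=cloud(c,d);m=(d>0)
    tab=P[m&(abs(P[...,2])<.012)&(P[...,0]>.35)&(P[...,0]<.65)&(abs(P[...,1]+.08)<.2)]; print(c,"table z",np.median(tab[:,2]))
    q=P[m&(abs(P[...,2]-.077)<.006)&(abs(P[...,0]-.46)<.15)&(abs(P[...,1]+.08)<.22)]
    (cx,cy),(w,h),a=cv2.minAreaRect((q[:,:2]*1000).astype(np.float32)); print(len(q),cx,cy,w,h,a,np.median(q[:,2]))
    b=np.array([cx,cy])/1000
    th=np.deg2rad(a if w>h else a+90); th=th%np.pi; x=np.array([np.cos(th),np.sin(th)])
    t=np.eye(4);t[:3,:3]=[[x[0],-x[1],0],[x[1],x[0],0],[0,0,1]];t[:2,3]=b;T[c]=t
    print(np.rad2deg(th),x)
    B=(P-t[:3,3])@t[:3,:3]
    # cleat of the loose cover, and cover edges
    k=m&(abs(B[...,1])<.03)&(abs(B[...,2]-.0945)<.006)&(abs(B[...,0])<.14); print("cleat x",B[k][:,0].min(),B[k][:,0].max(),B[k][:,0].mean(),B[k][:,1].mean(),k.sum())
    k=m&(abs(B[...,1])<.05)&(abs(B[...,2]-.077)<.005); x=B[k][:,0]; print(np.histogram(x,bins=np.arange(-.17,.175,.01))[0])
t=T["top"]; np.save("T0.npy",t)
ims=[rect(c,cv2.imread(f"pics/{c}0.png"),t,z,2.2) for c,z in(("top",.077),)]
ims.append(rect("scene",cv2.imread("pics/scene0.png"),t,.02,1.6)); cv2.imwrite("pics/r1.png",cv2.resize(ims[0],(760,380)));
E
```

```text
scene table z 0.0025540879677628525
4215 461.9633483886719 -75.88337707519531 342.2469787597656 149.44485473632812 76.81381225585938 0.07869201098179146
76.81381225585938 [0.22811616 0.97363392]
cleat x -0.0396995156025826 -0.023844446976704972 -0.03361703376700987 0.001001970787111547 181
[  0   0   0   0   0   0   0   0   0  90 186 155 155 115  50  52 120 127
   4   0   0   0   0   0  61 173 125 115 119 112 111 117 105  93]
top table z 0.0009972552754151653
4417 464.2524108886719 -79.34886169433594 338.1031799316406 147.50628662109375 76.66911315917969 0.07674940670841623
76.66911315917969 [0.23057432 0.97305472]
cleat x -0.037543218576048566 -0.02414513047307337 -0.03100853950047173 0.0004743845155727276 133
[  4   1   0   0   0   0   0   0   0   5 153 151 160  75  82 150 156 135
   0   0   0   0   0   0  11 150 149 154 162 156 150 144 158 134]
```

Run:
```python
from m import *
t=np.load("T0.npy"); t[:2,3]=[.4632,-.0776]; np.save("T0.npy",t)
a=cv2.resize(rect("top",cv2.imread("pics/top0.png"),t,.077),(600,300));b=cv2.resize(rect("scene",cv2.imread("pics/scene0.png"),t,.077),(600,300))
cv2.imwrite("pics/r2.png",np.vstack([a,b]))
R=t[:3,:3]
y=R[:,0]; 
Rc=np.c_[np.cross(y,[0,0,-1]),y,[0,0,-1]]
for s in(1,-1):
    Q=Rc*np.array([s,s,1])
    for z in (.15,.083): print(s,z,solver.inverse_kinematics(t[:3,3]+R@[-.0315,0,z],Q))
```

```text
1 0.15 [-0.46073564  0.29125006  0.73100899  2.12968615 -0.26775777  0.81045421
  1.77393669]
1 0.083 [-0.28005526  0.39516784  0.52834299  2.16551661 -0.32381913  0.65592351
  1.81217186]
-1 0.15 [-0.7534127   0.42473062  1.13436801  2.14221226 -0.50710728  0.87722724
 -1.11793916]
-1 0.083 [-0.55754948  0.49274302  0.89155837  2.18003248 -0.58767135  0.72595078
 -1.06980717]
```

View pics/r2.png

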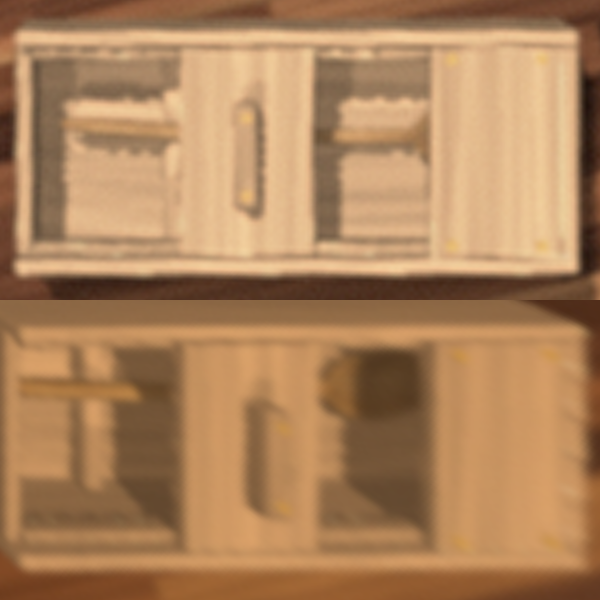

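The rectified view shows the box fit is good. The loose cover covers columns 180–315 (box x about -72 to 8 mm). The handle runs from (65,125) to (180,131) off-centre towards +y. I'll grip the cleat and slide the cover.

```bash
cat >> m.py <<'E'
T=np.load("T0.npy");R=T[:3,:3]
def W(x,y,z): return T[:3,3]+R@np.array([x,y,z])
def down(phi,s=1):  # tool down; tool y at angle phi (deg) from box x
    p=np.deg2rad(phi); y=R@[np.cos(p),np.sin(p),0]*s; return np.c_[np.cross(y,[0,0,-1]),y,[0,0,-1]]
def inbox(p): return R.T@(np.asarray(p)-T[:3,3])
def st(msg=""):
    s=env.sense(); print(msg,round(s["t"],2),"box mm",np.round(inbox(s["ee_pos"])*1e3,1),"w",round(s["gripper_width"]*1e3,1),"F",np.round(R.T@s["wrist_force"],1),"g",round(s["grasp_force"],1)); return s
E
python3 - <<'E'
from m import *
env.reach(W(-.0315,0,.15),down(0)); st("hover")
env.movel(W(-.0315,0,.084)); st("down")
effector.grasp(8); s=st("grip")
x0=inbox(s["ee_pos"])
f0=R.T@s["wrist_force"]
env.movel(W(.025,0,.084),rate=.08); st("slid")
for x in np.arange(.029,.056,.003):
    env.movel(W(x,0,.084),rate=.05); s=st()
    if abs((R.T@s["wrist_force"]-f0)[0])>12: break
E
```

```text
hover 3.94 box mm [-30.8  -0.2 150. ] w 91.8 F [ 0.6 -0.2  0.4] g 0.0
down 4.53 box mm [-31.7  -0.4  84.3] w 91.7 F [-0.7 -0.5  1.2] g 0.0
grip 5.69 box mm [-31.6   0.   84. ] w 13.9 F [ 0.1  0.5 -0.7] g 8.0
slid 6.55 box mm [25.1  0.1 84. ] w 13.8 F [ 0.8 -0.5 -1. ] g 8.0
 6.8 box mm [29.   0.1 84. ] w 13.9 F [0.6 0.2 0.1] g 8.0
 7.05 box mm [32.2  0.  84. ] w 14.5 F [ 0.5  0.4 -0.9] g 8.0
 7.3 box mm [35.3  0.  84. ] w 13.8 F [ 0.  -0.4 -0.8] g 8.0
 7.55 box mm [38. -0. 84.] w 13.9 F [-0.9  0.7 -1.4] g 8.0
 7.8 box mm [38.1 -0.  84. ] w 13.7 F [-9.1 -0.1  0.8] g 8.0
 8.05 box mm [38.4 -0.1 84. ] w 14.3 F [-16.    0.8   3.3] g 8.0
```

```bash
python3 - <<'E'
from m import *
t=T.copy(); t[:3,3]+=R@[-.0019,0,0]; np.save("T0.npy",t)
effector.release(); st("open")
env.movel(W(.035,0,.18),rate=.25); env.reach(W(-.1,0,.3),down(0))
env.reach(W(-.05,.25,.3),down(0))
st("away")
E
python3 - <<'E'
from m import *
for c in("top","scene"):
    p,d=viewer.read_camera(c); cv2.imwrite(f"pics/{c}1.png",p[:,:,::-1]); np.save(f"{c}_d1.npy",d)
    for n in("spoon","spoon_handle_end","cover","cover_seam"): print(c,n,[(np.round(inbox(r["at"])*1e3,1),round(r["score"],2)) for r in tip_of(c,n)[:2]])
    B=(cloud(c,d)-T[:3,3])@R
    k=(d>0)&(abs(B[...,1])<.03)&(abs(B[...,2]-.0945)<.005)&(abs(B[...,0])<.1); print("cleat",B[k].mean(0)*1e3)
    for x in np.arange(-.155,0,.01):
        k=(d>0)&(abs(B[...,0]-x)<.005)&(abs(B[...,1])<.05)&(B[...,2]>.029)&(B[...,2]<.055); q=B[k]*1e3
        if len(q): print(int(x*1e3),len(q),q.mean(0).round(1),q[:,1].min().round(),q[:,1].max().round(),q[:,2].max().round())
a=cv2.resize(rect("top",cv2.imread("pics/top1.png"),T,.035),(600,300));b=cv2.resize(rect("scene",cv2.imread("pics/scene1.png"),T,.035),(600,300))
cv2.imwrite("pics/r3.png",np.vstack([a,b])); st()
E
```

```text
open 9.25 box mm [44. -0. 84.] w 91.7 F [-0.2  0.6 -0.2] g 0.0
top spoon [(array([ 3. ,  6.8, 15.6]), 0.64)]
top spoon_handle_end []
top cover [(array([37.7, -4.6, 67. ]), 0.62)]
top cover_seam [(array([82.1, -2.5, 73.9]), 0.66)]
cleat [39.97792428  0.38158854 94.07048284]
-34 2 [-30.7   0.7  33.4] -0.0 2.0 34.0
-24 12 [-24.4   2.8  31.7] -1.0 6.0 37.0
-14 8 [-13.9   1.5  31.3] -2.0 4.0 35.0
-4 6 [-2.9  1.1 30.3] -2.0 6.0 31.0
scene spoon [(array([ 1.9,  6.9, 16.4]), 0.88), (array([36.9,  4.8, 72.1]), 0.62)]
scene spoon_handle_end [(array([-329.5,  -75. ,    2.5]), 0.4)]
scene cover [(array([38.8,  4.2, 74.9]), 0.92), (array([ 328.3, -195.4,   -3.3]), 0.34)]
scene cover_seam [(array([79.9,  0.3, 72.2]), 0.97)]
cleat [39.94440733  0.89525944 94.70856458]
-134 4 [-132.3   14.    39.4] 11.0 18.0 41.0
-124 20 [-124.5   12.8   36.7] 6.0 16.0 40.0
-114 20 [-114.9   12.    36.4] 6.0 17.0 40.0
-104 20 [-105.6   11.9   36.2] 5.0 16.0 39.0
-94 18 [-95.3  10.5  36. ] 6.0 14.0 39.0
-84 21 [-85.   10.2  34.6] 4.0 15.0 37.0
-74 19 [-74.8   9.1  34.6] 4.0 13.0 40.0
-64 17 [-65.    9.   33.8] 3.0 13.0 37.0
-54 18 [-54.7   8.1  33.2] 2.0 12.0 36.0
-44 18 [-44.3   7.4  32.9] 3.0 11.0 35.0
-34 13 [-34.5   6.3  31.8] 0.0 10.0 35.0
-24 13 [-25.9   6.3  32.3] 2.0 10.0 35.0
-14 16 [-14.9   5.1  31.5] 0.0 9.0 35.0
-4 10 [-3.8  4.6 30.7] 1.0 9.0 32.0
 11.03 box mm [-97.9   0.  299.8] w 92.0 F [-0.5  0.7  0.1] g 0.0Traceback (most recent call last):
  File "<stdin>", line 5, in <module>
station.PlanningError: the arm cannot take that pose within its joint ranges
```

View pics/r3.png

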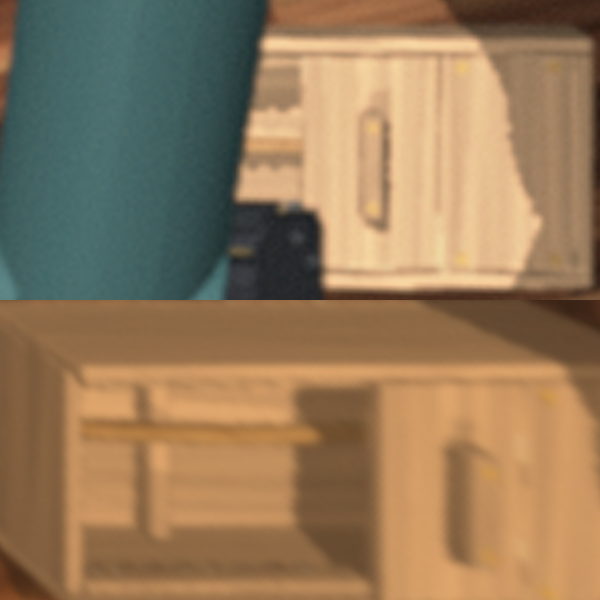

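The cover is home: its cleat is at box x = 40 mm in both views. The handle is visible in the lower panel from about (82,430) to (320,437), with the batten at column 155. I'll check the handle against the first top view, then check reach.

Run:
```python
from m import *
d=np.load("top_d.npy");B=(cloud("top",d)-T[:3,3])@R
for x in np.arange(-.155,-.07,.01):
    k=(d>0)&(abs(B[...,0]-x)<.005)&(abs(B[...,1])<.05)&(B[...,2]>.029)&(B[...,2]<.055); q=B[k]*1e3
    if len(q): print(int(x*1e3),len(q),q.mean(0).round(1),q[:,1].min().round(),q[:,1].max().round(),q[:,0].min().round(1))
a=rect("top",cv2.imread("pics/top0.png"),T,.035,6)
np.set_printoptions(precision=2,suppress=True)
for phi in (35,40,45,-35,-40,-45,86,94,-94,-86):
  for s in (1,-1):
    print(phi,s,solver.inverse_kinematics(W(-.097,.0115,.12),down(phi,s)),solver.inverse_kinematics(W(-.097,.0115,.028),down(phi,s)))
cv2.imwrite("pics/h.png",cv2.resize(a[300:700,60:760],(700,400)))
```

```text
-155 27 [-159.7   -0.2   42.4] -47.0 46.0 -160.0
-145 2 [-141.9    9.8   37.3] 8.0 11.0 -141.9
-134 13 [-135.6   10.2   36. ] 5.0 14.0 -139.6
-124 16 [-125.9    9.    35.6] 5.0 13.0 -129.8
-114 16 [-115.6    7.5   35. ] 2.0 12.0 -119.9
-104 18 [-105.4    6.8   34.2] 1.0 12.0 -109.8
-94 17 [-95.8   5.9  34.9] 1.0 12.0 -99.9
-84 15 [-84.7   5.1  33.1] 1.0 9.0 -90.0
-74 13 [-75.6   2.1  32.3] -27.0 9.0 -79.0
35 1 [-0.36  0.36  0.8   2.17 -0.37  0.75  2.63] [-0.19  0.53  0.61  2.2  -0.57  0.56  2.79]
35 -1 [-0.58  0.49  1.12  2.18 -0.61  0.83 -0.27] [-0.44  0.66  0.94  2.22 -0.88  0.7  -0.06]
40 1 [-0.35  0.35  0.78  2.17 -0.37  0.75  2.71] [-0.18  0.53  0.6   2.2  -0.56  0.56  2.87]
40 -1 [-0.58  0.48  1.1   2.18 -0.59  0.83 -0.2 ] [-0.43  0.65  0.93  2.22 -0.87  0.69  0.02]
45 1 [-0.34  0.35  0.77  2.17 -0.36  0.75  2.79] [ 0.13  0.47  0.21  2.19 -0.2   0.51  2.61]
45 -1 [-0.57  0.47  1.09  2.18 -0.58  0.82 -0.12] [-0.42  0.65  0.92  2.22 -0.85  0.69  0.1 ]
-35 1 [-0.4   0.37  0.85  2.17 -0.41  0.76  1.45] [-0.22  0.54  0.64  2.21 -0.6   0.57  1.6 ]
-35 -1 [-0.7   0.68  1.36  2.18 -0.8
[... 488 characters left out ...]
0.69  0.52 -0.46  2.15  0.42  0.56  2.76]
86 -1 [-0.5   0.42  0.99  2.18 -0.5   0.79  0.51] [-0.36  0.61  0.84  2.21 -0.78  0.65  0.74]
94 1 [ 1.05  0.45 -0.89  2.09  0.48  0.82  2.85] [ 0.69  0.52 -0.46  2.15  0.42  0.56  2.9 ]
94 -1 [-0.49  0.42  0.97  2.17 -0.49  0.79  0.64] [-0.34  0.59  0.8   2.21 -0.75  0.63  0.85]
-94 1 [-0.5   0.42  0.99  2.18 -0.5   0.79  0.51] [-0.36  0.61  0.84  2.21 -0.78  0.65  0.74]
-94 -1 [ 0.88  0.38 -0.67  2.1   0.34  0.77  2.84] [ 0.69  0.52 -0.46  2.15  0.42  0.56  2.76]
-86 1 [-0.49  0.42  0.97  2.17 -0.49  0.79  0.64] [-0.34  0.59  0.8   2.21 -0.75  0.63  0.85]
-86 -1 [ 1.05  0.45 -0.89  2.09  0.48  0.82  2.85] [ 0.69  0.52 -0.46  2.15  0.42  0.56  2.9 ]
```

View pics/h.png

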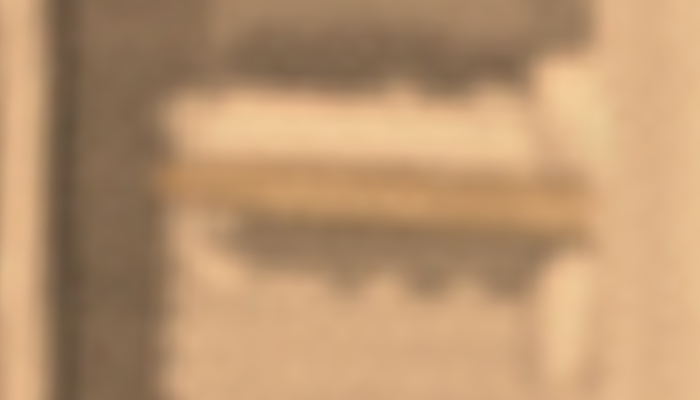

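The crop shows the handle end at about (155,180) and the handle running to (590,210). That puts it at y of about +7.5 mm at box x = -97 mm, yawed about -4°. The open fingers measure 128 mm against 112 mm between the ledges, so I'll enter diagonally and close lightly. Then I'll turn the tool square to the handle and squeeze.

Run:
```python
from m import *
for a in [W(-.097,.001,.14)]: env.reach(a,down(-38)); 
st("hover")
env.movel(W(-.097,.001,.028),rate=.1); st("in")
effector.grasp(3); st("closed diag")
for ph in (-55,-72,-90): env.movel(W(-.097,.001,.028),frame=down(ph),rate=.1); st(ph)
s=env.sense(); print(np.round(s["joint_positions"],2))
p,d=viewer.read_camera("scene"); cv2.imwrite("pics/g.png",cv2.resize(p[180:360,150:390,::-1],(720,540),interpolation=cv2.INTER_CUBIC))
```

```text
hover 11.72 box mm [-9.730e+01  1.000e-01  1.408e+02] w 91.6 F [ 0.2 -0.2  0. ] g 0.0
in 12.98 box mm [-97.    0.5  28.5] w 91.8 F [ 0.6  0.5 -0.4] g 0.0
closed diag 13.88 box mm [-97.    0.8  28.1] w 34.8 F [ 0.2 -0.3  1.3] g 3.0
-55 14.33 box mm [-97.1   0.9  28. ] w 23.4 F [0.5 0.2 1.8] g 2.9
-72 14.78 box mm [-97.   1.  28.] w 16.2 F [ 0.5 -0.1  0.7] g 2.9
-90 15.25 box mm [-96.8   1.2  28. ] w 14.8 F [0.1 0.7 2.4] g 3.0
[-0.4   0.65  0.9   2.19 -0.84  0.69  0.86]
```

View pics/g.png

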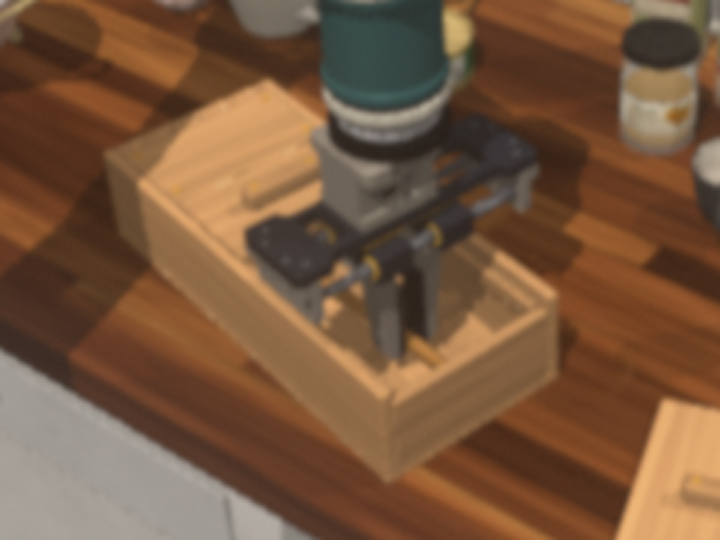

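The fingers straddle the handle near (405,340), with the handle end showing at (435,358). Width is 14.8 mm, so the grip is square. Next I'll lower, squeeze, tilt and draw the spoon out.

Run:
```python
from m import *
from scipy.spatial.transform import Rotation as Ro
env.movel(W(-.097,.001,.018),rate=.05); st("low")
effector.grasp(35); s=st("squeeze")
p0=inbox(s["ee_pos"]); Q0=down(-90)
piv=np.array([.15,p0[1],.008])
def pose(dth,lift=0,slide=0,th=12.5):
    r=Ro.from_euler("y",np.deg2rad(dth)).as_matrix()
    a=np.deg2rad(th); p=piv+r@(p0-piv)+[-slide*np.cos(a),0,slide*np.sin(a)+lift]
    return W(*p),R@r@R.T@Q0
# +dth about y lifts the -x side
for dth in (3,6,8.5):
    P,Q=pose(dth,.002); env.movel(P,frame=Q,rate=.08); st(dth)
np.save("p0.npy",p0)
P,Q=pose(8.5,.002,.18); print(solver.inverse_kinematics(P,Q)) 
p,d=viewer.read_camera("scene"); cv2.imwrite("pics/g2.png",cv2.resize(p[180:360,150:390,::-1],(720,540),interpolation=cv2.INTER_CUBIC))
B=(cloud("scene",d)-T[:3,3])@R
k=(d>0)&(abs(B[...,1])<.03)&(abs(B[...,2]-.0945)<.005)&(abs(B[...,0]-.03)<.06); print("cleat",B[k].mean(0)*1e3)
for x in (-.14,-.13,-.12,-.06,-.05,-.04,-.03,-.02,-.01):
    k=(d>0)&(abs(B[...,0]-x)<.005)&(abs(B[...,1])<.025)&(B[...,2]>.03)&(B[...,2]<.1); print(x,k.sum(),(B[k].mean(0)*1e3).round(1) if k.any() else "")
```

```text
low 15.65 box mm [-97.    0.7  18.1] w 14.7 F [-0.1  0.1  3.1] g 3.0
squeeze 15.87 box mm [-97.    0.6  18.1] w 13.2 F [ 0.1 -0.7  0.7] g 34.9
3 16.21 box mm [-95.4   0.8  32.9] w 12.9 F [ 0.3  0.8 -1. ] g 34.9
6 16.52 box mm [-94.3   0.8  45.5] w 12.8 F [-0.8 -0.9 -0.1] g 34.9
8.5 16.8 box mm [-92.7   0.7  56.2] w 12.9 F [-0.1  0.9 -0.2] g 34.9
[-0.26037946  0.6288479   1.06927929  2.09706554 -0.63239054  0.7385143
  0.94423385]
cleat [36.12777283 -2.36903329 92.54317107]
-0.14 0 
-0.13 12 [-128.4    3.7   78.2]
-0.12 18 [-119.3    4.    77.2]
-0.06 0 
-0.05 0 
-0.04 9 [-39.4   3.4  61.5]
-0.03 12 [-29.6   2.2  60.1]
-0.02 18 [-20.2   0.7  58.5]
-0.01 16 [-9.1  0.9 56.3]
```

View pics/g2.png

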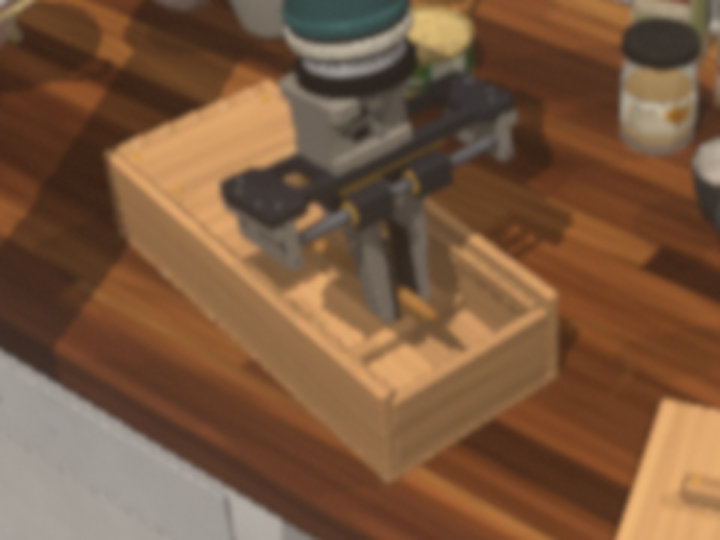

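The handle is tilted about 11°, with its end at (430,310) level with the top of the low end wall. I'll lift a little more, then slide it out along its axis.

```bash
cat >> m.py <<'E'
from scipy.spatial.transform import Rotation as Ro
def pose(dth,lift=0,slide=0,th=11.5):
    p0=np.load("p0.npy"); piv=np.array([.15,p0[1],.008])
    r=Ro.from_euler("y",np.deg2rad(dth)).as_matrix()
    a=np.deg2rad(th); p=piv+r@(p0-piv)+[-slide*np.cos(a),0,slide*np.sin(a)+lift]
    return W(*p),R@r@R.T@down(-90)
E
python3 - <<'E'
from m import *
P,Q=pose(9.2,.005); env.movel(P,frame=Q,rate=.08); st("tilt")
for sl in (.06,.12,.185):
    P,Q=pose(9.2,.005,sl); env.movel(P,frame=Q,rate=.12); s=st(sl)
    if np.linalg.norm(s["wrist_force"])>8: print("FORCE"); break
p,d=viewer.read_camera("scene"); cv2.imwrite("pics/g3.png",cv2.resize(p[150:390,130:450,::-1],(720,540),interpolation=cv2.INTER_CUBIC))
E
```

```text
tilt 17.1 box mm [-92.4   0.6  62.4] w 12.9 F [ 0.5  0.6 -0.5] g 34.9
0.06 17.75 box mm [-150.7    0.8   74.2] w 12.7 F [ 0.8  0.3 -0.9] g 34.9
0.12 18.4 box mm [-209.     0.7   86.1] w 13.0 F [-0.1 -0.  -0.7] g 34.9
0.185 19.09 box mm [-272.6    0.7   99. ] w 12.5 F [ 0.6 -0.3 -0.6] g 34.9
```

View pics/g3.png

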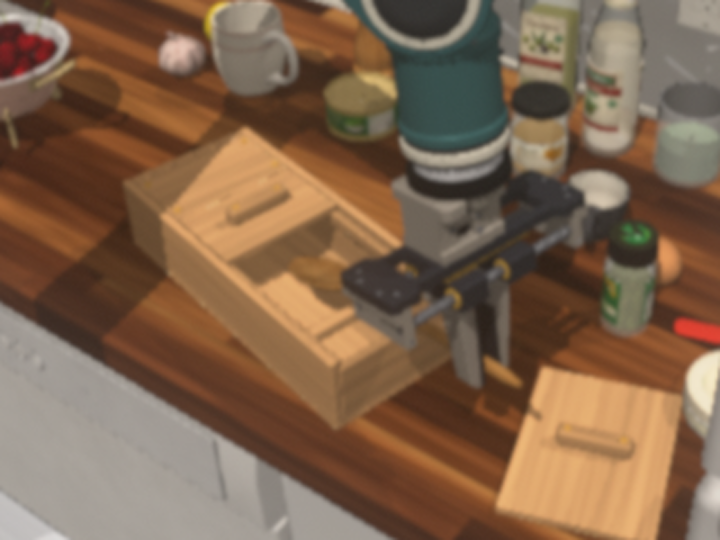

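The bowl (tip at about (295,262)) is now clear of the cover edge and inside the mouth, and the cover is still closed. I'll lift straight up, then carry it back over the box.

Run:
```python
from m import *
P,Q=pose(9.2,.005,.185); 
env.movel(P+[0,0,.19],rate=.12); st("up")
try: env.movel(P+[0,0,.2]+R@[.14,0,0],rate=.15)
except env.PlanningError as e: print(e)
env.pause(.4); st("over")
for c in("scene","top"):
    p,d=viewer.read_camera(c); cv2.imwrite(f"pics/end_{c}.png",p[:,:,::-1])
    B=(cloud(c,d)-T[:3,3])@R
    k=(d>0)&(abs(B[...,1])<.03)&(abs(B[...,2]-.0945)<.005)&(abs(B[...,0]-.03)<.05); print("cleat",B[k].mean(0)*1e3,k.sum())
    for n in("spoon","spoon_bowl_end","cover"): print(c,n,[(np.round(inbox(r["at"])*1e3),round(r["score"],2)) for r in tip_of(c,n)[:2]])
```

```text
up 20.88 box mm [-273.3    0.9  288.9] w 12.7 F [-0.8  0.7  0.2] g 34.9
over 22.36 box mm [-133.8    0.7  299.4] w 13.1 F [-0.1  0.9 -1.4] g 34.9
cleat [40.48853989  2.09866059 94.45638422] 148
scene spoon [(array([-34.,   3., 282.]), 0.64)]
scene spoon_bowl_end [(array([116.,   5., 261.]), 0.76)]
scene cover [(array([36.,  3., 71.]), 0.64)]
cleat [40.78283218 -5.80243887 93.92778601] 100
top spoon []
top spoon_bowl_end [(array([116.,   4., 261.]), 0.75)]
top cover []
```

View pics/end_scene.png

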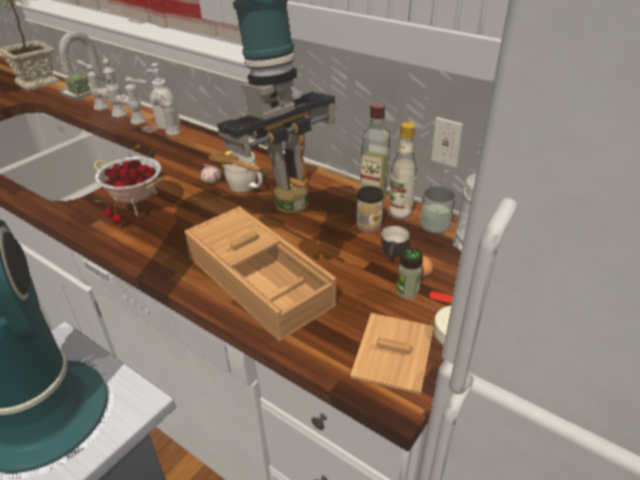

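The spoon is held over the box, with its bowl at about (218,160), roughly 0.26 m above the worktop. The cover is closed up with its cleat at (245,240), and the things around have not moved.

```bash
python3 -c "
from m import *
print(workorder.finish_job())"
```

```text
the job is handed in; nothing more can be done
None
```

I slid the cover home against the screwed-down end cover and drew the spoon out by its handle. I handed the job in at about 22 s with the spoon still gripped, its bowl end about 0.18 m above the box; the result of the judging was not reported.

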